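Coins to the pouring corner over the scale cup

ROBOT

A 6-joint arm with a two-finger parallel gripper is mounted at the origin on the work surface. World frame = base frame: x ahead of the robot, y to its left, z up, the work surface at z = 0. Lengths are in m, angles in rad, forces in N, time in s.
With the tool pointing down it reaches from about 0.25 to 0.725 m from the base axis. Payload 9.7 kg.
Tool frame: the origin (TCP) lies at the very end of the fingers, on their centre line; the grasp point (between the pads) lies 19 mm behind it (manip.pinch_z is the distance from the TCP to the grasp point, in m); z points along the fingers, y is the direction in which the jaws open and shut (so a half turn about z gives the same grasp; the last joint's range is limited). The gripper opens to 85 mm and grips with 20 to 120 N. Pads are 22 mm wide; open, the fingers measure 114 mm over their backs; the gripper's body (76 mm by 85 mm) begins 54 mm behind the grasp point. The pads swing forward as they close: fully open they stand 13 mm farther back than shut.
Start: joints at [-1.216, 0.087, 0.176, 1.66, 0, 1.571], TCP at [0.191, -0.516, 0.231] pointing down, gripper open.
Joint ranges: [-3.13, 3.13], [-0.85, 1.81], [-1.15, 1.24], [-2.2, 2.28], [-1.44, 1.52], [-3.14, 3.14]. Speed limits (rad/s): [2.22, 2.22, 2.57, 3.14, 3.14, 3.14].

INTERFACE

Orientations are given as a unit quaternion [w, x, y, z].
In Python, from bench import manip gives the robot as it stands.
- The arm moves only by the tool step_arm, never from a script. Its argument "commands" is a list of rows, each an object of numbers: "tx", "ty", "tz": the shift along the tool's x, y, z in cm; "rx", "ry", "rz": the turn, a rotation vector about the tool's x, y, z in degrees; "hand": the closure, from 0 (fully open) to 1 (shut). In form: [{"tx": .., "ty": .., "tz": .., "rx": .., "ry": .., "rz": .., "hand": ..}, ...]. A call has 1 to 8 rows; each row is the pose to reach, as a shift and turn from the pose commanded when the call began, along the tool's axes at that moment; what a row does not reach only later rows make up. A row lasts 1/10 s, in which the tool goes at most 50 mm and 8.59 degrees, less where a joint would pass 70% of its speed; a pose out of reach is approached as far as the arm can. A call with a gripper value outside its range is refused whole. The fingers move at their own pace and stop on an object; "grip_force" is the grip in N (left out, the last holds). Time passes only in rows, so rows that repeat a pose let the fingers close. It gives the time, the measured TCP pose, the force and the opening at its end, in the units of the state.
- manip.state(): the state, without advancing time (a new reading comes with each control period).
- manip.snapshot(name): name is "scene" or "top" or "wrist"; returns the picture (384x512x3 uint8, red, green, blue); there is no depth.
- manip.camera_model(name): a dict with "mtx" (3x3 intrinsics, pixels), "cam_to_world" (4x4, takes a point from camera to world coordinates). Camera axes: x right, y up, looking along -z (the intrinsics and any distortion apply to the point x, -y, -z); pixel columns grow to the right and rows downward; lengths in m; the calibration is good to about 2 mm. A picture is of the moment at which its call begins: read the wrist's pose just before it. camera_model takes no time and is no camera call; for the wrist camera it gives the pose at the moment of the call.
- manip.hand_in(): hands the job in, once; it reports no verdict.
The state is a dict: "time": time; "qpos": joint angles; "qvel": joint speeds; "joint_efforts": joint torques, N m; "position": TCP position; "ee_rot": TCP orientation; "ft_force": force on the tool from outside, world axes, zero at the start; "ft_torque": the same for the moment, N m; "opening": finger opening in m.
Only numpy, scipy, OpenCV 4.12 (cv2) and the standard library are available. Lean on these libraries where they do the work, as an engineer would, in place of code of your own. Each camera call takes 0.05 s, during which the arm holds its last target. There are 200 camera calls.

TASK

Set the dark grey coin cup on the coin scale, fully home with both pegs up through the holes in its foot, and let go of it. Then pick the coin tray up by its upright grip and tilt it until all four coins have slid together into its low pouring corner, without spilling any, and finish while still holding it tilted like that, its pouring lip just above the middle of the cup's mouth and clear of the cup, ready for the coins to be counted in. Leave the stapler, the calculator and the pen pot where they are.

Things in the scene. Friction and masses are not known exactly. Their poses are not given: they have to be found in the camera images.
- scale_seat (a point): Centre of the top face of the white coin scale's steel platform, 58 mm above the desk. Two upright steel pegs stand on the platform, 50 mm to either side of this point along its y axis, 8 mm in diameter, 14 mm tall, tips tapered. z is up; -x points to the scale's front panel with display and keys.
- scale: The coin scale, 200 mm (x) by 170 mm (y), fixed to the desk, platform 126 x 164 mm. Origin at the centre of its underside, 36 mm from scale_seat towards the front panel.
- cup_center (a point): Centre, half-way up, of the loose dark grey coin cup, 35 mm above its underside. The cup is rectangular, open-topped, 70 mm tall, 56 mm (x) by 74 mm (y) outside, walls 4 mm: grip it across the 56 mm, along x. Fully home, its foot lies flat on the platform, this point 35 mm above scale_seat.
- cup: The same coin cup (120 g), origin at the centre of its underside. Its foot is a plate 56 mm (x) by 128 mm (y), 8 mm thick, jutting out 27 mm at both y ends, with a through hole 11 mm in diameter 50 mm to either side along y. The holes drop over the scale's pegs, either way round.
- cup_mouth (a point): Centre of the coin cup's open mouth, level with its rim, 35 mm above cup_center; the opening is 48 mm (x) by 66 mm (y).
- tray_grip (a point): Grasp point on the slate-grey coin tray's upright grip, a flat tab 60 mm wide (tray x) and 12 mm thick (tray y) that rises from the middle of the -y end wall to 72 mm above the tray's underside. The point is 52 mm above the underside, 20 mm below the tab's top. Axes are the tray's: z up out of it, +y from the grip to the other end.
- tray: The loose coin tray, origin at the centre of its underside, 103 mm from the grip along +y. It is 150 mm (x) by 210 mm (y), floor and walls 4 mm thick, walls 32 mm tall; about 200 g, plus 48 g of coins. Coins slide on its floor once it tilts by some 12 to 20 degrees.
- tray_pour (a point): Foot of the pouring lip, on the inner floor, 4 mm above the underside. The tray's (-x, +y) corner is cut off at 45 degrees, its lip 51 mm wide and only 15 mm tall. In the tray's axes this point is 54 mm towards -x, 187 mm towards +y and 48 mm below tray_grip; the lip's outer face is 4 mm further out.
- stapler: Black and steel stapler, 135 mm long (its y), 53 mm tall, lying on the desk; to be left alone. Origin at the centre of its underside.
- calculator: Desk calculator lying flat, 150 mm (x) by 105 mm (y), 18 mm tall with keys; to be left alone. Origin at the centre of its underside.
- penpot: Round dark steel pen pot, 80 mm in diameter, 95 mm tall, pens up to 155 mm; to be left alone. Origin at the centre of its underside.
- coin0_center (a point): Centre of one of four equal coins (28 mm in diameter, 3 mm thick, 12 g, brass rim and steel middle) lying flat in the tray.
- coin1_center (a point): Centre of one of four equal coins (28 mm in diameter, 3 mm thick, 12 g, brass rim and steel middle) lying flat in the tray.
- coin2_center (a point): Centre of one of four equal coins (28 mm in diameter, 3 mm thick, 12 g, brass rim and steel middle) lying flat in the tray.
- coin3_center (a point): Centre of one of four equal coins (28 mm in diameter, 3 mm thick, 12 g, brass rim and steel middle) lying flat in the tray.

How it is judged:
On the way:
1. the coin cup sits fully home on the scale's pegs and has been let go (horizontal distance between cup_center and scale_seat below 0.004 m and z of cup_center in the frame of scale_seat between 0.0325 and 0.0375 m and angle between the y axis of cup_center and the y axis of scale_seat, either way round below 0.05 rad and angle between cup_center's own z axis and vertical below 0.05 rad and contact force between the fingers and cup below 0.1 N), for 0.3 s.
At the end, for the whole second after the job is handed in: Cup home on the scale (2.5 mm of flat, 4 mm, 3 degrees), untouched; gripper holds the tray still, tilted at least 12 degrees, touching neither cup nor scale, lip within 40 mm of the mouth's middle and 4 to 100 mm above the rim; all four coins in the tray, centres within 100 mm of the lip's foot (all of step 1 and distance between each of coin0_center, coin1_center, coin2_center, coin3_center and tray_pour below 0.1 m and z of coin0_center in the frame of tray_pour between -0.001 and 0.03 m and z of coin1_center in the frame of tray_pour between -0.001 and 0.03 m and z of coin2_center in the frame of tray_pour between -0.001 and 0.03 m and z of coin3_center in the frame of tray_pour between -0.001 and 0.03 m and angle between tray_grip's own z axis and vertical above 0.21 rad and horizontal distance between tray_pour and cup_mouth below 0.04 m and z of tray_pour in the frame of cup_mouth between 0.004 and 0.1 m and contact force between the fingers and tray above 1 N and contact force between tray and cup below 0.2 N and contact force between tray and scale below 0.2 N and contact force between the arm and cup below 0.1 N and linear speed of tray below 0.03 m/s and angular speed of tray below 0.15 rad/s); the arm keeps its last pose, push and grip.
It fails at once if a bystander is moved by more than 20 mm or tipped (distance of any of stapler, calculator, penpot from where it was at the start of the episode above 0.02 m or angle between any of stapler, calculator, penpot's own z axis and vertical above 0.3 rad).
It also fails if it takes over 67 s, if anything falls off the work surface, if the arm or the gripper's body presses on something with over 40 N, if the wrist force passes 120 N, or if a joint passes its speed limit or range.

## Working session

There is one attempt and no reset: what is moved stays moved. The work goes in short steps, Python scripts to look and compute and a tool call to move; the robot and the scene stay as the last step left them, time stands still between calls to the robot, and variables do not carry over. Pictures are saved under pics/ and viewed, about 8 in all and at most 12, crops included, and the job is handed in when it is done.

Besides the shell and the picture viewer there is one more tool, called after ">>>" in YAML: its name, and indented under it one key for each argument. step_arm: Moves the arm, as the interface text tells. Its arguments: {"type":"object","properties":{"commands":{"type":"array","items":{"type":"object","properties":{"tx":{"type":"number"},"ty":{"type":"number"},"tz":{"type":"number"},"rx":{"type":"number"},"ry":{"type":"number"},"rz":{"type":"number"},"hand":{"type":"number"}}}},"grip_force":{"type":"number"}},"required":["commands"]}

```bash
mkdir -p pics; ls; python3 - <<'E'
from bench import manip
import cv2,numpy as np
s=manip.state();print(s)
for n in("scene","top"):
    im=manip.snapshot(n);cv2.imwrite(f"pics/{n}0.png",cv2.resize(im[:,:,::-1],None,fx=1.5,fy=1.5,interpolation=cv2.INTER_CUBIC))
    c=manip.camera_model(n);print(n,c)
E
```

```text
pics
{'time': 0.0, 'qpos': array([-1.21598322e+00,  8.74283957e-02,  1.75158516e-01,  1.65976958e+00,
       -4.35193815e-07,  1.57079984e+00]), 'qvel': array([ 0.0026746 , -0.0001754 ,  0.00077759, -0.0003287 , -0.00017774,
        0.001155  ]), 'joint_efforts': array([-4.07360101e-03, -5.20383704e+01,  4.64808440e+01,  1.58154778e-02,
       -1.40964717e-04,  2.23879351e-05]), 'position': array([ 0.19100524, -0.51554443,  0.23061298]), 'ee_rot': array([-6.11771531e-04,  9.84304807e-01,  1.76475665e-01, -1.09907586e-04]), 'ft_force': array([-0.49395953, -0.40806654, -0.73921526]), 'ft_torque': array([-0.01257839, -0.00369528, -0.02435242]), 'opening': 0.08540309743722836}
scene {'mtx': array([[405.2314045 ,   0.        , 257.36172125],
       [  0.        , 405.2314045 , 189.59358435],
       [  0.        ,   0.        ,   1.        ]]), 'cam_to_world': array([[-0.56674784, -0.43163333,  0.70177601,  1.43095384],
       [ 0.82385073, -0.30535592,  0.47752249,  0.63981146],
       [ 0.00817684,  0.84879352,  0.52866124,  0.69103911],
       [ 0.        ,  0.        ,  0.        ,  1.        ]])}
top {'mtx': array([[349.12177201,   0.        , 253.89273772],
       [  0.        , 349.12177201, 194.77238756],
       [  0.        ,   0.        ,   1.        ]]), 'cam_to_world': array([[-0.02428004,  0.99753964, -0.06576581,  0.55043829],
       [-0.9995149 , -0.02550633, -0.01787127,  0.04836347],
       [-0.01950474,  0.06529999,  0.99767504,  1.05355906],
       [ 0.        ,  0.        ,  0.        ,  1.        ]])}
```

View pics/top0.png

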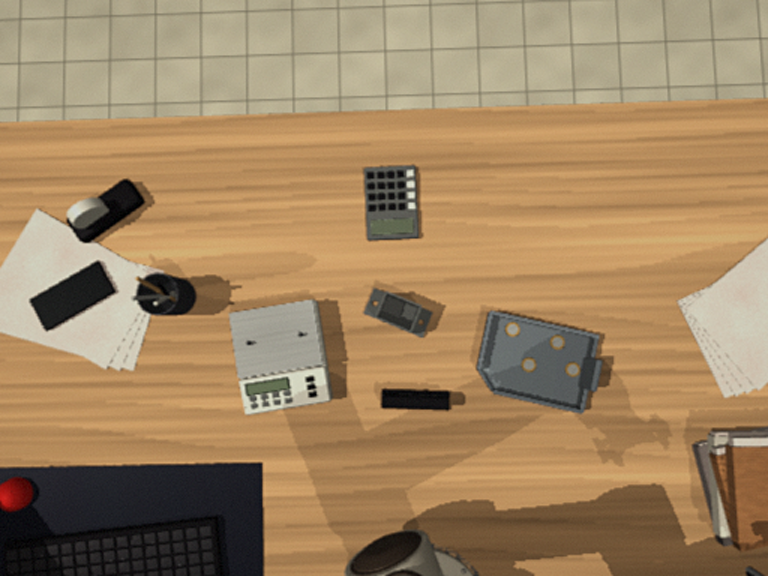

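View pics/scene0.png

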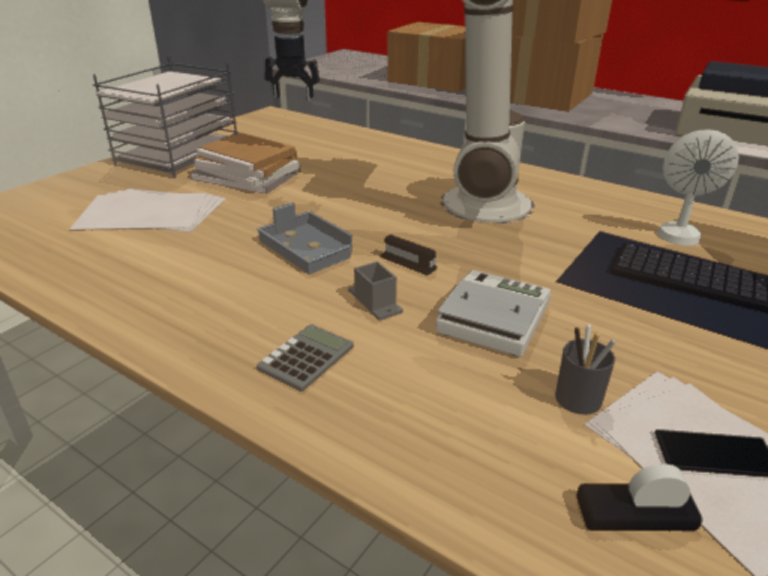

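The top view (1.5x) shows the scale at (282,355) with its pegs near (250,342) and (303,334), and the cup at (398,311) with holes near (376,303) and (420,319). The tray is at (540,360), its grip on the right near (597,374) and its cut corner at lower left near (485,380). The stapler is at (415,399). Next I'll zoom in and project some points.

```bash
cat > h.py <<'E'
from bench import manip
import cv2,numpy as np
from scipy.spatial.transform import Rotation as R
def ray(n,px,z,c=None):
    c=c or manip.camera_model(n);K=c["mtx"];T=c["cam_to_world"]
    px=np.atleast_2d(px).astype(float)
    d=np.c_[(px[:,0]-K[0,2])/K[0,0],-(px[:,1]-K[1,2])/K[1,1],-np.ones(len(px))]@T[:3,:3].T
    return T[:3,3]+d*((z-T[2,3])/d[:,2])[:,None]
def proj(n,P,c=None):
    c=c or manip.camera_model(n);K=c["mtx"];T=c["cam_to_world"]
    p=(np.atleast_2d(P)-T[:3,3])@T[:3,:3]
    return np.c_[K[0,0]*p[:,0]/-p[:,2]+K[0,2],K[1,1]*p[:,1]/p[:,2]+K[1,2]]
def rot(): q=manip.state()["ee_rot"]; return R.from_quat(np.r_[q[1:],q[0]])
def snap(n): return manip.snapshot(n)[:,:,::-1].copy()
E
python3 - <<'E'
from h import *
im=snap("top");cv2.imwrite("pics/top_raw.png",im)
a=im[195:280,150:225];b=im[185:230,235:295];c=im[200:280,312:408]
z=lambda x,k:cv2.resize(x,None,fx=k,fy=k,interpolation=cv2.INTER_CUBIC)
A,B,C=z(a,5),z(b,5),z(c,4)
o=np.zeros((600,800,3),np.uint8)
o[:A.shape[0],:A.shape[1]]=A;o[:B.shape[0],380:380+B.shape[1]]=B;o[230:230+C.shape[0],380:380+C.shape[1]]=C
cv2.imwrite("pics/crop1.png",o)
E
```

```text
(no output)
```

View pics/crop1.png

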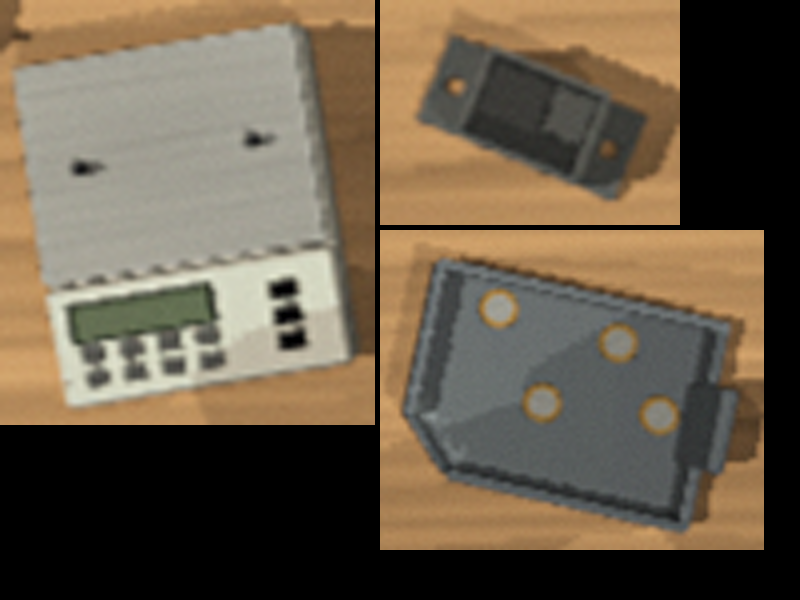

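The crop is clear. Platform corners are at (15,72), (292,26), (325,243), (48,287). Holes are at (456,86) and (607,147), and the tray rim corners and grip are visible.

```bash
python3 - <<'E'
from h import *
np.set_printoptions(precision=4,suppress=True)
S=lambda l:np.array(l)/5+[150,195]-.4
B=lambda l:(np.array(l)-[380,0])/5+[235,185]-.4
C=lambda l:(np.array(l)-[380,230])/4+[312,200]-.4
ang=lambda v:np.degrees(np.arctan2(v[1],v[0]))
p=ray("top",S([[15,72],[292,26],[325,243],[48,287]]),.058)
print("platform",p,p.mean(0));print("yaw y",ang(p[0]-p[1])-90,ang(p[3]-p[2])-90,"x",ang(p[0]-p[3]),ang(p[1]-p[2]), np.linalg.norm(p[0]-p[1]),np.linalg.norm(p[0]-p[3]))
print("pegs@base", ray("top",S([[76,167],[247,139]]),.062))
h=ray("top",B([[456,86],[607,147]]),.005);print("holes",h,h.mean(0),np.linalg.norm(h[0]-h[1]),ang(h[0]-h[1])-90)
f=ray("top",B([[450,36],[418,122],[648,108],[615,198]]),.008);print("foot",f.mean(0),ang(f[0]-f[2])-90,ang(f[1]-f[3])-90)
t=ray("top",C([[437,260],[733,327],[690,530],[447,478],[405,413]]),.032);print("tray",t)
print("x dir",ang(t[1]-t[2]),"y",ang(t[0]-t[1])-90,ang(t[3]-t[2])-90,np.linalg.norm(t[0]-t[1]),np.linalg.norm(t[1]-t[2]))
g=ray("top",C([[737,389],[710,386],[719,473],[695,468]]),.072);print("tab",g,g.mean(0))
E
```

```text
platform [[0.5826 0.3575 0.058 ]
 [0.605  0.1979 0.058 ]
 [0.4812 0.1811 0.058 ]
 [0.46   0.3393 0.058 ]] [0.5322 0.269  0.058 ]
yaw y 7.980482718798683 7.641586520481269 x 8.452330335178056 7.748749899906129 0.16118794098527178 0.12401333540975826
pegs@base [[0.5276 0.3217 0.062 ]
 [0.5412 0.224  0.062 ]]
holes [[ 0.5987  0.08    0.005 ]
 [ 0.5599 -0.0096  0.005 ]] [0.5793 0.0352 0.005 ] 0.09766084018075803 -23.43425321780191
foot [0.5795 0.0345 0.008 ] -21.48164517413514 -22.468930762614633
tray [[ 0.5764 -0.1421  0.032 ]
 [ 0.5227 -0.3536  0.032 ]
 [ 0.3785 -0.3155  0.032 ]
 [ 0.4192 -0.1434  0.032 ]
 [ 0.4663 -0.1149  0.032 ]]
x dir -14.774520346764842 y -14.260479079579255 -13.296889347544052 0.21812977685097962 0.14914675816909964
tab [[ 0.4809 -0.3384  0.072 ]
 [ 0.4834 -0.3199  0.072 ]
 [ 0.4236 -0.3231  0.072 ]
 [ 0.4274 -0.3068  0.072 ]] [ 0.4538 -0.322   0.072 ]
```

```bash
cat >> h.py <<'E'
def down(yaw_y):  # tool z down, tool y at yaw (deg)
    a=np.radians(yaw_y);y=np.array([np.cos(a),np.sin(a),0]);z=np.array([0,0,-1.]);return R.from_matrix(np.c_[np.cross(y,z),y,z])
def delta(p,Rt):
    Rc=rot();s=manip.state()
    t=Rc.inv().apply(np.array(p)-s["position"])*100;r=np.degrees((Rc.inv()*Rt).as_rotvec())
    print("t",t.round(2),"r",r.round(2),"| pos",s["position"].round(4),"time",round(s["time"],2))
E
python3 - <<'E'
from h import *
delta([.579,.035,.23],down(-22.5))
c=manip.camera_model("wrist");T=c["cam_to_world"];print(c["mtx"].round(1),rot().inv().apply(T[:3,3]-manip.state()["position"]).round(4),(rot().inv().as_matrix()@T[:3,:3]).round(3),manip.pinch_z)
E
```

```text
t [ 55.51 -38.15   0.11] r [-5.000e-02 -2.000e-02 -4.717e+01] | pos [ 0.191  -0.5156  0.2308] time 0.15
[[311.7   0.  259.8]
 [  0.  311.7 189.9]
 [  0.    0.    1. ]] [ 0.0707 -0.0002 -0.1439] [[-0.     0.961  0.275]
 [ 1.     0.001 -0.   ]
 [-0.001  0.275 -0.961]] 0.0187
```

>>> step_arm:
  commands:
    - {"tx": 3.5, "ty": -2.4, "tz": 0, "rz": -4}
    - {"tx": 7, "ty": -4.8, "rz": -8}
    - {"tx": 10.5, "ty": -7.2, "rz": -12}
    - {"tx": 14, "ty": -9.6, "rz": -16}
    - {"tx": 17.5, "ty": -12, "rz": -20}
    - {"tx": 21, "ty": -14.4, "rz": -24}
    - {"tx": 24.5, "ty": -16.8, "rz": -28}
    - {"tx": 28, "ty": -19.2, "rz": -32}

```text
validation failed for argument at $.co...
```

```bash
python3 -c "
from h import *
delta([.579,.035,.23],down(-22.5))"
```

```text
t [ 55.51 -38.15   0.11] r [-5.000e-02 -2.000e-02 -4.717e+01] | pos [ 0.191  -0.5156  0.2308] time 0.15
```

>>> step_arm:
  commands:
    - {"tx": 3.5, "ty": -2.4, "tz": 0, "rx": 0, "ry": 0, "rz": -4, "hand": 0}
    - {"tx": 7, "ty": -4.8, "tz": 0, "rx": 0, "ry": 0, "rz": -8, "hand": 0}
    - {"tx": 10.5, "ty": -7.2, "tz": 0, "rx": 0, "ry": 0, "rz": -12, "hand": 0}
    - {"tx": 14, "ty": -9.6, "tz": 0, "rx": 0, "ry": 0, "rz": -16, "hand": 0}
    - {"tx": 17.5, "ty": -12, "tz": 0, "rx": 0, "ry": 0, "rz": -20, "hand": 0}
    - {"tx": 21, "ty": -14.4, "tz": 0, "rx": 0, "ry": 0, "rz": -24, "hand": 0}
    - {"tx": 24.5, "ty": -16.8, "tz": 0, "rx": 0, "ry": 0, "rz": -28, "hand": 0}
    - {"tx": 28, "ty": -19.2, "tz": 0, "rx": 0, "ry": 0, "rz": -32, "hand": 0}

```text
time: 0.95
position: [0.3875, -0.2368, 0.2312]
ee_rot: [0.0, 0.897, 0.442, 0.0]
ft_force: [1.3, -0.5, -0.2]
opening: 0.0856
```

```bash
python3 -c "
from h import *
delta([.579,.035,.23],down(-22.5))"
```

```text
t [33.22 -1.37  0.12] r [ 1.000e-02  0.000e+00 -1.501e+01] | pos [ 0.3875 -0.2368  0.2312] time 0.95
```

>>> step_arm:
  commands:
    - {"tx": 4.8, "ty": -0.2, "tz": 0, "rx": 0, "ry": 0, "rz": -2, "hand": 0}
    - {"tx": 9.6, "ty": -0.4, "tz": 0, "rx": 0, "ry": 0, "rz": -4, "hand": 0}
    - {"tx": 14.4, "ty": -0.6, "tz": 0, "rx": 0, "ry": 0, "rz": -6, "hand": 0}
    - {"tx": 19.2, "ty": -0.8, "tz": 0, "rx": 0, "ry": 0, "rz": -8, "hand": 0}
    - {"tx": 24, "ty": -1, "tz": 0, "rx": 0, "ry": 0, "rz": -10, "hand": 0}
    - {"tx": 28.8, "ty": -1.2, "tz": 0, "rx": 0, "ry": 0, "rz": -12.5, "hand": 0}
    - {"tx": 32, "ty": -1.4, "tz": 0, "rx": 0, "ry": 0, "rz": -15, "hand": 0}
    - {"tx": 33.2, "ty": -1.4, "tz": 0, "rx": 0, "ry": 0, "rz": -15, "hand": 0}

```text
time: 1.75
position: [0.5797, 0.0355, 0.2302]
ee_rot: [-0.0, 0.831, 0.556, -0.001]
ft_force: [-0.4, -0.5, -0.2]
opening: 0.0851
```

```bash
python3 -c "
from h import *
delta([.579,.035,.23],down(-22.5))
c=manip.camera_model('wrist');im=snap('wrist');np.save('w1.npy',c['cam_to_world'])
print(proj('wrist',[[.5793,.0345,.07],[.5987,.08,.008],[.5599,-.0096,.008],[.5335,.271,.058]],c).round())
cv2.imwrite('pics/w1r.png',im);cv2.imwrite('pics/w1.png',cv2.resize(im,None,fx=1.5,fy=1.5,interpolation=cv2.INTER_CUBIC))"
```

```text
t [-0.08 -0.04  0.02] r [-0.08  0.02  0.05] | pos [0.5797 0.0355 0.2302] time 1.75
[[259. 175.]
 [260. 121.]
 [259. 201.]
 [105. -56.]]
```

View pics/w1.png

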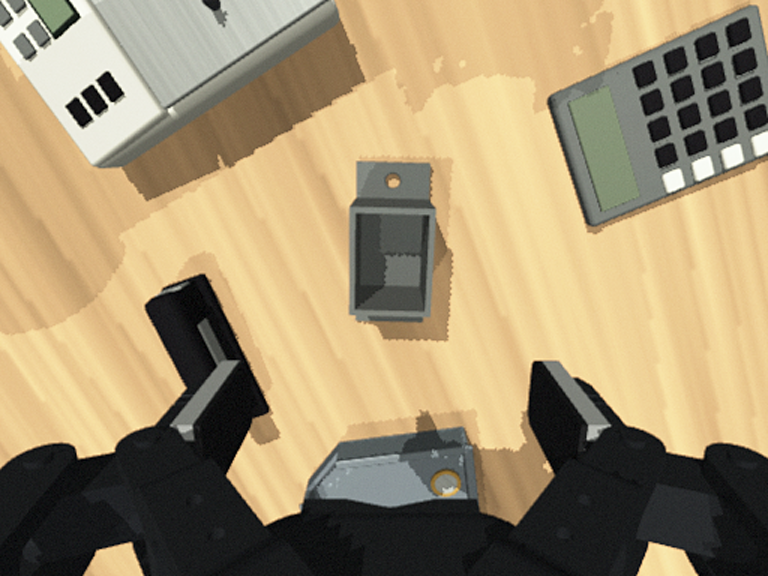

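The wrist view shows the cup rim with corners near (350,207), (435,207), (430,317), (351,313) and the hole at (393,181). The stapler is to the left at (205,280)-(265,410).

```bash
python3 -c "
from h import *
np.set_printoptions(precision=4,suppress=True)
f=lambda l:np.array(l)/1.5-.17
r=ray('wrist',f([[350,207],[435,207],[430,317],[351,314]]),.07);print(r,r.mean(0))
a=lambda v:np.degrees(np.arctan2(v[1],v[0]))
print('x dir',a(r[1]-r[0]),a(r[2]-r[3]),'y',a(r[0]-r[3])-90,a(r[1]-r[2])-90)
h=ray('wrist',f([[393,181],[357,162],[430,163]]),.008);print(h, a(h[2]-h[1]))
c=np.r_[r.mean(0)[:2],0]; Rz=R.from_euler('z',22.5,degrees=True)
print(Rz.apply(ray('wrist',f([[205,275],[265,410],[238,365]]),.03)-c))
im=cv2.imread('pics/w1r.png');
g=cv2.cvtColor(im,cv2.COLOR_BGR2GRAY)
s=g[100:150,232:295]
"
```

```text
[[ 0.5702  0.0782  0.07  ]
 [ 0.6209  0.0572  0.07  ]
 [ 0.5906 -0.0119  0.07  ]
 [ 0.5411  0.0111  0.07  ]] [0.5807 0.0337 0.07  ]
x dir -22.567989456992716 -24.8636555588531 y -23.383922917047812 -23.674541835714535
[[0.601  0.0792 0.008 ]
 [0.5812 0.1026 0.008 ]
 [0.632  0.0807 0.008 ]] -23.330989407222695
[[-0.1418 -0.0187  0.03  ]
 [-0.1048 -0.1344  0.03  ]
 [-0.1235 -0.0936  0.03  ]]
```

```bash
python3 -c "
from h import *
delta([.581,.0335,.026],down(-23.3))"
```

```text
t [-0.13  0.2  20.41] r [-0.08  0.01  0.75] | pos [0.5799 0.0354 0.2301] time 1.8
```

>>> step_arm:
  commands:
    - {"tx": -0.15, "ty": 0.2, "tz": 4, "rx": 0, "ry": 0, "rz": 0.75, "hand": 0}
    - {"tx": -0.15, "ty": 0.2, "tz": 8, "rx": 0, "ry": 0, "rz": 0.75, "hand": 0}
    - {"tx": -0.15, "ty": 0.2, "tz": 12, "rx": 0, "ry": 0, "rz": 0.75, "hand": 0}
    - {"tx": -0.15, "ty": 0.2, "tz": 15.5, "rx": 0, "ry": 0, "rz": 0.75, "hand": 0}
    - {"tx": -0.15, "ty": 0.2, "tz": 18.5, "rx": 0, "ry": 0, "rz": 0.75, "hand": 0}
    - {"tx": -0.15, "ty": 0.2, "tz": 20.4, "rx": 0, "ry": 0, "rz": 0.75, "hand": 0}
    - {"tx": -0.15, "ty": 0.2, "tz": 20.4, "rx": 0, "ry": 0, "rz": 0.75, "hand": 0}
    - {"tx": -0.15, "ty": 0.2, "tz": 20.4, "rx": 0, "ry": 0, "rz": 0.75, "hand": 0.5}
  grip_force: 30

```text
time: 2.6
position: [0.5798, 0.0299, 0.0281]
ee_rot: [0.0, 0.836, 0.548, 0.0]
ft_force: [1.4, 0.4, 0.5]
opening: 0.0727
```

>>> step_arm:
  commands:
    - {"tx": 0, "ty": 0, "tz": 0, "rx": 0, "ry": 0, "rz": 0, "hand": 1}
    - {"tx": 0, "ty": 0, "tz": 0, "rx": 0, "ry": 0, "rz": 0, "hand": 1}
    - {"tx": 0, "ty": 0, "tz": 0, "rx": 0, "ry": 0, "rz": 0, "hand": 1}
    - {"tx": 0, "ty": 0, "tz": 0, "rx": 0, "ry": 0, "rz": 0, "hand": 1}
    - {"tx": 0, "ty": 0, "tz": 0, "rx": 0, "ry": 0, "rz": 0, "hand": 1}

```text
time: 3.1
position: [0.5809, 0.0305, 0.0292]
ee_rot: [0.001, 0.836, 0.549, 0.001]
ft_force: [-1.6, -2.8, 5.9]
opening: 0.0557
```

```bash
python3 -c "
from h import *
delta([.5335,.271,.2],down(8))"
```

```text
t [ 20.19 -13.88 -17.1 ] r [ 1.600e-01  1.000e-02 -3.144e+01] | pos [0.5809 0.0305 0.0292] time 3.1
```

>>> step_arm:
  commands:
    - {"tx": 0, "ty": 0, "tz": -3, "rx": 0, "ry": 0, "rz": 0, "hand": 1}
    - {"tx": 0, "ty": 0, "tz": -7, "rx": 0, "ry": 0, "rz": 0, "hand": 1}
    - {"tx": 0, "ty": 0, "tz": -11, "rx": 0, "ry": 0, "rz": 0, "hand": 1}
    - {"tx": 2, "ty": -1.4, "tz": -15, "rx": 0, "ry": 0, "rz": -3, "hand": 1}
    - {"tx": 5, "ty": -3.5, "tz": -17, "rx": 0, "ry": 0, "rz": -8, "hand": 1}
    - {"tx": 9, "ty": -6.3, "tz": -17, "rx": 0, "ry": 0, "rz": -14, "hand": 1}
    - {"tx": 13, "ty": -9, "tz": -17, "rx": 0, "ry": 0, "rz": -20, "hand": 1}
    - {"tx": 15, "ty": -10.4, "tz": -17, "rx": 0, "ry": 0, "rz": -26, "hand": 1}

```text
time: 3.9
position: [0.5434, 0.2129, 0.1981]
ee_rot: [-0.0, 0.689, 0.725, 0.001]
ft_force: [0.2, -0.0, -1.2]
opening: 0.0556
```

>>> step_arm:
  commands:
    - {"tx": 0, "ty": 0, "tz": 0, "rx": 0, "ry": 0, "rz": -5.5, "hand": 1}
    - {"tx": 0, "ty": 0, "tz": 0, "rx": 0, "ry": 0, "rz": -5.5, "hand": 1}
    - {"tx": 0, "ty": 0, "tz": 0, "rx": 0, "ry": 0, "rz": -5.5, "hand": 1}

```text
time: 4.2
position: [0.5443, 0.2096, 0.1976]
ee_rot: [0.0, 0.657, 0.754, 0.0]
ft_force: [0.1, 0.0, -1.9]
opening: 0.0556
```

```bash
python3 -c "
from h import *
np.set_printoptions(precision=4,suppress=True)
delta([.5335,.271,.2],down(8))
c=manip.camera_model('wrist');im=snap('wrist');np.save('w2.npy',c['cam_to_world']);print(manip.state()['opening'])
print(proj('wrist',[[.5335,.271,.058]],c).round())
cv2.imwrite('pics/w2r.png',im);cv2.imwrite('pics/w2.png',cv2.resize(im,None,fx=1.5,fy=1.5,interpolation=cv2.INTER_CUBIC))"
```

```text
t [ 6.23 -0.22 -0.24] r [ 0.02  0.   -0.09] | pos [0.5443 0.2096 0.1976] time 4.2
0.05572431687448018
[[256. 110.]]
```

View pics/w2.png

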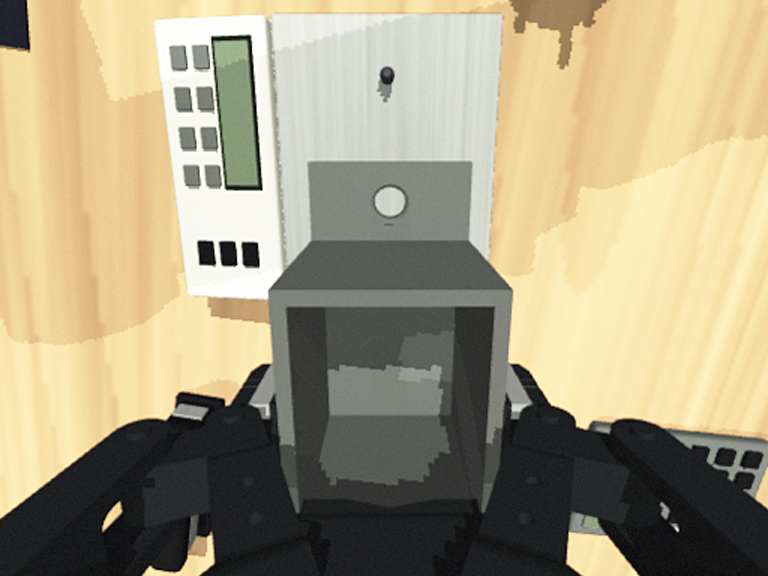

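The hole of the held cup is at (390,202), the far peg tip at (387,74), and the platform's far corners at (273,14) and (502,15).

```bash
python3 -c "
from h import *
np.set_printoptions(precision=4,suppress=True)
f=lambda l:np.array(l)/1.5-.17
a=lambda v:np.degrees(np.arctan2(v[1],v[0]))
im=cv2.imread('pics/w2r.png');g=cv2.cvtColor(im,cv2.COLOR_BGR2GRAY)
s=g[118:150,240:280]>165;ys,xs=np.nonzero(s);hp=np.array([xs.mean()+240,ys.mean()+118]);print('hole px',hp*1.5,len(xs))
s=g[38:56,246:270];ys,xs=np.nonzero(s<70);print('peg px',(np.array([xs.mean()+246,ys.mean()+38])*1.5),len(xs))
zb=.1976-.029
H=ray('wrist',hp,zb+.006);P=ray('wrist',f([[387,72]]),.072);E=ray('wrist',f([[387,79]]),.062)
F=ray('wrist',f([[309,162],[471,162],[471,240],[309,240]]),zb+.008);print('foot',F, a(F[1]-F[0]),'len',np.linalg.norm(F[1]-F[0]))
C=ray('wrist',f([[273,14],[502,15],[490,240],[279,285]]),.058);print('plat',C,a(C[1]-C[0]),a(C[1]-C[2])-90,a(C[0]-C[3])-90,np.linalg.norm(C[1]-C[0]))
print('hole',H,'pegtip',P,E)
T=rot().inv();p=manip.state()['position']
print('hole in tool',T.apply(H-p),'peg in tool',T.apply(P-p))
print('rim',T.apply(ray('wrist',f([[270,290],[512,290]]),zb+.07)-p))
"
```

```text
hole px [389.2625 200.7592] 299
peg px [386.4808  76.7019] 52
foot [[0.5087 0.2716 0.1766]
 [0.5635 0.2792 0.1766]
 [0.5684 0.2527 0.1766]
 [0.5111 0.2447 0.1766]] 7.86590738047326 len 0.05528538165612325
plat [[0.4633 0.3409 0.058 ]
 [0.5861 0.3574 0.058 ]
 [0.6037 0.2353 0.058 ]
 [0.4775 0.1889 0.058 ]] 7.655460261851084 8.228683599054762 5.337925637455399 0.12391591266047228
hole [[0.5377 0.2621 0.1746]] pegtip [[0.5286 0.3186 0.072 ]] [[0.5288 0.3166 0.062 ]]
hole in tool [[0.0532 0.0007 0.023 ]] peg in tool [[ 0.1105 -0.0007  0.1256]]
rim [[ 0.0396 -0.0267 -0.041 ]
 [ 0.0395  0.0289 -0.041 ]]
```

>>> step_arm:
  commands:
    - {"tx": 2, "ty": -0.05, "tz": 0, "rx": 0, "ry": 0, "rz": 0, "hand": 1}
    - {"tx": 4, "ty": -0.1, "tz": 1, "rx": 0, "ry": 0, "rz": 0, "hand": 1}
    - {"tx": 5.6, "ty": -0.14, "tz": 3, "rx": 0, "ry": 0, "rz": 0, "hand": 1}
    - {"tx": 5.7, "ty": -0.14, "tz": 5, "rx": 0, "ry": 0, "rz": 0, "hand": 1}
    - {"tx": 5.7, "ty": -0.14, "tz": 7, "rx": 0, "ry": 0, "rz": 0, "hand": 1}
    - {"tx": 5.7, "ty": -0.14, "tz": 7.8, "rx": 0, "ry": 0, "rz": 0, "hand": 1}
    - {"tx": 5.7, "ty": -0.14, "tz": 7.8, "rx": 0, "ry": 0, "rz": 0, "hand": 1}
    - {"tx": 5.7, "ty": -0.14, "tz": 7.8, "rx": 0, "ry": 0, "rz": 0, "hand": 1}

```text
time: 5.05
position: [0.5353, 0.2657, 0.1203]
ee_rot: [0.0, 0.656, 0.755, 0.0]
ft_force: [0.2, -0.4, -0.4]
opening: 0.0557
```

```bash
python3 -c "
from h import *
np.set_printoptions(precision=4,suppress=True)
delta([.5359,.268,.1],down(8))
c=manip.camera_model('wrist');im=snap('wrist')
cv2.imwrite('pics/w3r.png',im);
o=np.vstack([cv2.resize(im[70:230,160:360],(800,600)[:1]*1+(640,),interpolation=cv2.INTER_CUBIC)])[:560]
cv2.imwrite('pics/w3.png',o)"
```

```text
t [0.22 0.09 2.03] r [ 0.05 -0.02  0.  ] | pos [0.5353 0.2657 0.1203] time 5.05
```

View pics/w3.png

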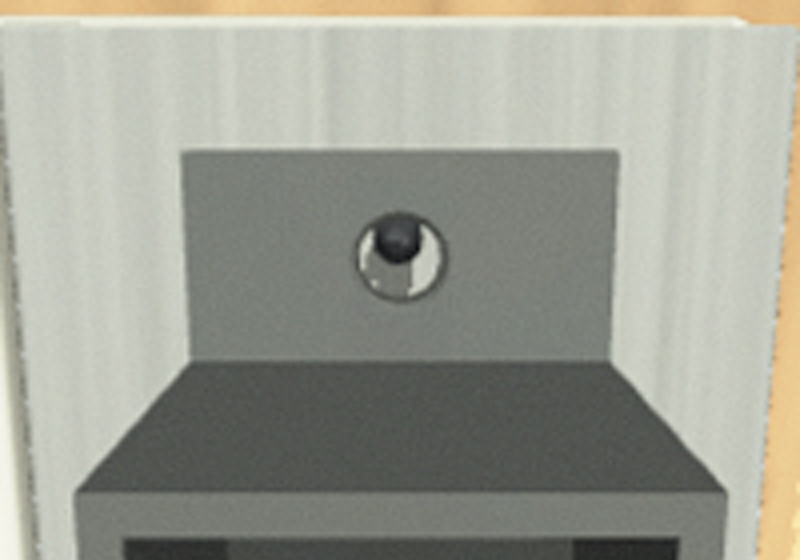

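Peg tip seen through the hole at (397,235), hole centre at (402,257).

```bash
python3 -c "
from h import *
np.set_printoptions(precision=4,suppress=True)
f=lambda l:np.array(l)/4+[160,70]-.37
zb=.1203-.029;T=rot().inv();p=manip.state()['position']
q=lambda l,z:print(T.apply(ray('wrist',f(l),z)-p))
q([[402,256]],zb+.008);q([[397,238]],.072);q([[397,250]],.068)
q([[182,150],[618,150],[190,360],[610,360]],zb+.008)
q([[8,26],[797,26]],.058);q([[2,20],[797,26],[30,480],[770,480]],.058)
"
```

```text
[[0.0535 0.001  0.0214]]
[[0.0535 0.0003 0.0486]]
[[0.0513 0.0003 0.0526]]
[[ 0.067  -0.0272  0.0213]
 [ 0.0669  0.0287  0.0214]
 [ 0.0397 -0.0274  0.0213]
 [ 0.0397  0.0289  0.0214]]
[[ 0.0849 -0.0604  0.0626]
 [ 0.0848  0.0627  0.0628]]
[[ 0.0857 -0.0613  0.0626]
 [ 0.0848  0.0627  0.0628]
 [ 0.0112 -0.063   0.0625]
 [ 0.0111  0.0645  0.0627]]
```

>>> step_arm:
  commands:
    - {"tx": -0.05, "ty": -0.04, "tz": 0.6, "rx": 0, "ry": 0, "rz": 0, "hand": 1}
    - {"tx": -0.05, "ty": -0.04, "tz": 1.2, "rx": 0, "ry": 0, "rz": 0, "hand": 1}
    - {"tx": -0.05, "ty": -0.04, "tz": 1.7, "rx": 0, "ry": 0, "rz": 0, "hand": 1}
    - {"tx": -0.05, "ty": -0.04, "tz": 2.1, "rx": 0, "ry": 0, "rz": 0, "hand": 1}
    - {"tx": -0.05, "ty": -0.04, "tz": 2.4, "rx": 0, "ry": 0, "rz": 0, "hand": 1}
    - {"tx": -0.05, "ty": -0.04, "tz": 2.6, "rx": 0, "ry": 0, "rz": 0, "hand": 1}
    - {"tx": -0.05, "ty": -0.04, "tz": 2.6, "rx": 0, "ry": 0, "rz": 0, "hand": 1}

```text
time: 5.8
position: [0.5344, 0.2654, 0.093]
ee_rot: [-0.0, 0.656, 0.755, -0.0]
ft_force: [-0.1, -0.2, -1.2]
opening: 0.0556
```

>>> step_arm:
  commands:
    - {"tx": 0, "ty": 0, "tz": 0.2, "rx": 0, "ry": 0, "rz": 0, "hand": 1}
    - {"tx": 0, "ty": 0, "tz": 0.4, "rx": 0, "ry": 0, "rz": 0, "hand": 1}
    - {"tx": 0, "ty": 0, "tz": 0.55, "rx": 0, "ry": 0, "rz": 0, "hand": 1}
    - {"tx": 0, "ty": 0, "tz": 0.65, "rx": 0, "ry": 0, "rz": 0, "hand": 1}
    - {"tx": 0, "ty": 0, "tz": 0.65, "rx": 0, "ry": 0, "rz": 0, "hand": 1}

```text
time: 6.3
position: [0.5345, 0.2654, 0.0873]
ee_rot: [0.0, 0.656, 0.755, 0.0]
ft_force: [-1.0, -0.3, 3.2]
opening: 0.056
```

>>> step_arm:
  commands:
    - {"tx": 0, "ty": 0, "tz": 0.05, "rx": 0, "ry": 0, "rz": 0, "hand": 0.3}
    - {"tx": 0, "ty": 0, "tz": 0.05, "rx": 0, "ry": 0, "rz": 0, "hand": 0}
    - {"tx": 0, "ty": 0, "tz": 0.05, "rx": 0, "ry": 0, "rz": 0, "hand": 0}
    - {"tx": 0, "ty": 0, "tz": 0.05, "rx": 0, "ry": 0, "rz": 0, "hand": 0}
    - {"tx": 0, "ty": 0, "tz": 0, "rx": 0, "ry": 0, "rz": 0, "hand": 0}

```text
time: 6.8
position: [0.5344, 0.2654, 0.0867]
ee_rot: [-0.0, 0.656, 0.755, -0.0]
ft_force: [-0.5, -0.7, 0.2]
opening: 0.0853
```

>>> step_arm:
  commands:
    - {"tx": 0, "ty": 0, "tz": -2, "rx": 0, "ry": 0, "rz": 0, "hand": 0}
    - {"tx": 0, "ty": 0, "tz": -5, "rx": 0, "ry": 0, "rz": 0, "hand": 0}
    - {"tx": 0, "ty": 0, "tz": -9, "rx": 0, "ry": 0, "rz": 0, "hand": 0}
    - {"tx": -2, "ty": 0, "tz": -13, "rx": 0, "ry": 0, "rz": 0, "hand": 0}
    - {"tx": -5, "ty": 0, "tz": -15, "rx": 0, "ry": 0, "rz": 0, "hand": 0}
    - {"tx": -7, "ty": 0, "tz": -15, "rx": 0, "ry": 0, "rz": 0, "hand": 0}
    - {"tx": -7, "ty": 0, "tz": -15, "rx": 0, "ry": 0, "rz": 0, "hand": 0}

```text
time: 7.5
position: [0.545, 0.1943, 0.2379]
ee_rot: [0.001, 0.656, 0.754, 0.001]
ft_force: [-1.3, 0.2, -0.1]
opening: 0.0854
```

```bash
python3 -c "
from h import *
np.set_printoptions(precision=4,suppress=True)
delta([.4538,-.322,.2],down(76))
delta([.4538,-.322,.2],down(-104))
print(manip.state()['qpos'])
im=snap('wrist');cv2.imwrite('pics/w4r.png',im);cv2.imwrite('pics/w4.png',cv2.resize(im[0:260],None,fx=1.5,fy=1.5,interpolation=cv2.INTER_CUBIC))"
```

```text
t [-49.88 -16.18   3.77] r [  0.09   0.06 -68.05] | pos [0.545  0.1943 0.2379] time 7.5
t [-49.88 -16.18   3.77] r [  0.07  -0.1  111.95] | pos [0.545  0.1943 0.2379] time 7.5
[ 0.3428  0.1578  0.2669  1.6781 -0.0004  1.7748]
```

View pics/w4.png

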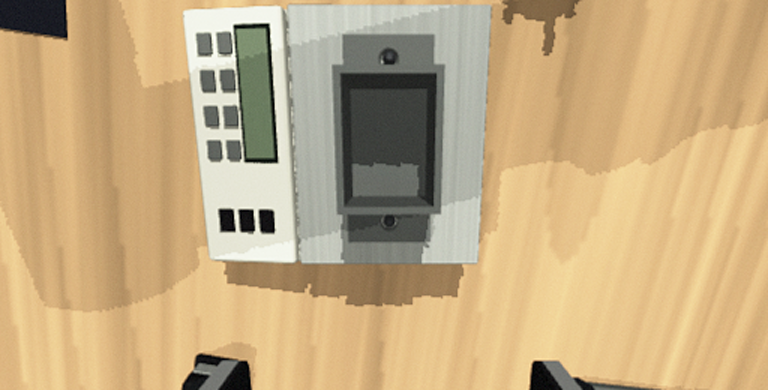

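The pegs show up through both holes, near (389,57) and (389,221), so the cup is home and released. Next is the tray.

>>> step_arm:
  commands:
    - {"tx": -3, "ty": -1, "tz": 0, "rx": 0, "ry": 0, "rz": -5, "hand": 0}
    - {"tx": -7, "ty": -2.3, "tz": 0, "rx": 0, "ry": 0, "rz": -10, "hand": 0}
    - {"tx": -11, "ty": -3.6, "tz": 0, "rx": 0, "ry": 0, "rz": -15, "hand": 0}
    - {"tx": -15, "ty": -4.9, "tz": 0, "rx": 0, "ry": 0, "rz": -20, "hand": 0}
    - {"tx": -19, "ty": -6.2, "tz": 0, "rx": 0, "ry": 0, "rz": -25, "hand": 0}
    - {"tx": -23, "ty": -7.5, "tz": 0, "rx": 0, "ry": 0, "rz": -30, "hand": 0}
    - {"tx": -27, "ty": -8.8, "tz": 0, "rx": 0, "ry": 0, "rz": -36, "hand": 0}
    - {"tx": -31, "ty": -10, "tz": 0, "rx": 0, "ry": 0, "rz": -42, "hand": 0}

```text
time: 8.35
position: [0.4885, -0.1255, 0.2363]
ee_rot: [-0.0, 0.339, 0.941, 0.0]
ft_force: [0.2, -0.3, -0.0]
opening: 0.0854
```

```bash
python3 -c "
from h import *
delta([.454,-.326,.23],down(76))"
```

```text
t [-10.13 -17.64   0.62] r [ 1.000e-02 -4.000e-02 -2.562e+01] | pos [ 0.4885 -0.1255  0.2363] time 8.35
```

>>> step_arm:
  commands:
    - {"tx": -2.3, "ty": -4, "tz": 0, "rx": 0, "ry": 0, "rz": -5, "hand": 0}
    - {"tx": -4.6, "ty": -8, "tz": 0, "rx": 0, "ry": 0, "rz": -10, "hand": 0}
    - {"tx": -6.9, "ty": -12, "tz": 0.3, "rx": 0, "ry": 0, "rz": -15, "hand": 0}
    - {"tx": -9, "ty": -15.7, "tz": 0.6, "rx": 0, "ry": 0, "rz": -20, "hand": 0}
    - {"tx": -10.1, "ty": -17.6, "tz": 0.6, "rx": 0, "ry": 0, "rz": -25.6, "hand": 0}
    - {"tx": -10.1, "ty": -17.6, "tz": 0.6, "rx": 0, "ry": 0, "rz": -25.6, "hand": 0}
    - {"tx": -10.1, "ty": -17.6, "tz": 0.6, "rx": 0, "ry": 0, "rz": -25.6, "hand": 0}

```text
time: 9.05
position: [0.4536, -0.3241, 0.2301]
ee_rot: [-0.001, 0.126, 0.992, 0.0]
ft_force: [1.4, -0.4, -0.1]
opening: 0.0856
```

```bash
python3 -c "
from h import *
delta([.454,-.326,.23],down(76))
im=snap('wrist');cv2.imwrite('pics/w5r.png',im);cv2.imwrite('pics/w5.png',cv2.resize(im,None,fx=1.5,fy=1.5,interpolation=cv2.INTER_CUBIC))"
```

```text
t [-0.08 -0.17  0.01] r [ 0.05 -0.07 -0.43] | pos [ 0.4536 -0.3241  0.2301] time 9.05
```

View pics/w5.png

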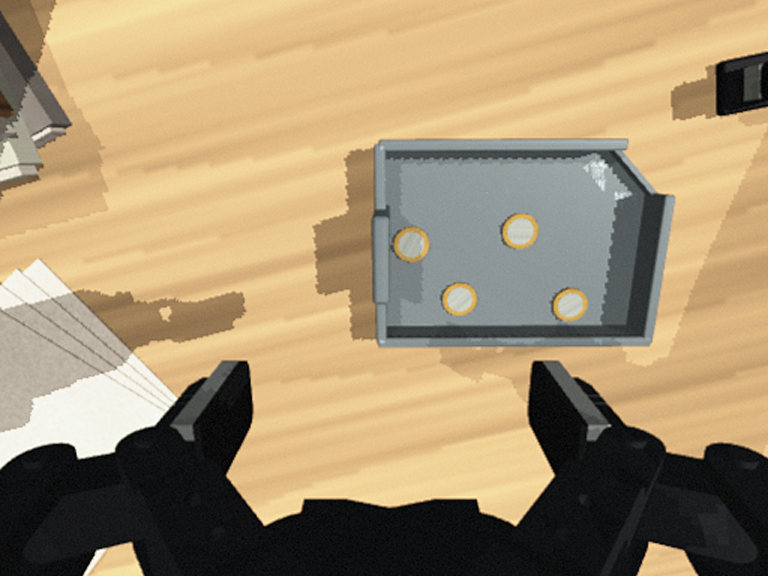

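The tab top is at (373-388, 218) to (374-389, 302). The tray edges run level, so the yaw is aligned. The four coins are visible.

```bash
python3 -c "
from h import *
np.set_printoptions(precision=4,suppress=True)
f=lambda l:np.array(l)/1.5-.17
T=rot().inv();p=manip.state()['position']
q=lambda l,z:T.apply(ray('wrist',f(l),z)-p)
a=q([[373,218],[388,218],[374,301],[389,302]],.072);print(a,a.mean(0))
b=q([[376,141],[628,141],[652,346],[378,346]],.032);print(b)
c=q([[411,243],[519,231],[459,298],[570,304]],.0055);print(c-np.r_[a.mean(0)[:2],0])
"
```

```text
[[ 0.0276 -0.0104  0.1584]
 [ 0.0276 -0.0007  0.1584]
 [-0.0287 -0.0103  0.1584]
 [-0.0295 -0.0001  0.1584]] [-0.0008 -0.0054  0.1584]
[[ 0.0759 -0.0092  0.1984]
 [ 0.0759  0.1672  0.1985]
 [-0.0792  0.2079  0.1985]
 [-0.0791 -0.009   0.1983]]
[[-0.0008  0.0227  0.2249]
 [ 0.0088  0.1084  0.225 ]
 [-0.047   0.063   0.2249]
 [-0.0523  0.1554  0.225 ]]
```

>>> step_arm:
  commands:
    - {"tx": -0.1, "ty": -0.55, "tz": 3, "rx": 0, "ry": 0, "rz": 0, "hand": 0}
    - {"tx": -0.1, "ty": -0.55, "tz": 7, "rx": 0, "ry": 0, "rz": 0, "hand": 0}
    - {"tx": -0.1, "ty": -0.55, "tz": 11, "rx": 0, "ry": 0, "rz": 0, "hand": 0}
    - {"tx": -0.1, "ty": -0.55, "tz": 14, "rx": 0, "ry": 0, "rz": 0, "hand": 0}
    - {"tx": -0.1, "ty": -0.55, "tz": 17, "rx": 0, "ry": 0, "rz": 0, "hand": 0}
    - {"tx": -0.1, "ty": -0.55, "tz": 19, "rx": 0, "ry": 0, "rz": 0, "hand": 0}
    - {"tx": -0.1, "ty": -0.55, "tz": 19.6, "rx": 0, "ry": 0, "rz": 0, "hand": 0}
    - {"tx": -0.1, "ty": -0.55, "tz": 19.6, "rx": 0, "ry": 0, "rz": 0, "hand": 0}

```text
time: 9.9
position: [0.4532, -0.329, 0.0345]
ee_rot: [-0.0, 0.124, 0.992, 0.0]
ft_force: [-0.7, -0.9, 1.1]
opening: 0.0857
```

>>> step_arm:
  commands:
    - {"tx": 0, "ty": 0, "tz": 0, "rx": 0, "ry": 0, "rz": 0, "hand": 0.4}
    - {"tx": 0, "ty": 0, "tz": 0, "rx": 0, "ry": 0, "rz": 0, "hand": 0.7}
    - {"tx": 0, "ty": 0, "tz": 0, "rx": 0, "ry": 0, "rz": 0, "hand": 1}
    - {"tx": 0, "ty": 0, "tz": 0, "rx": 0, "ry": 0, "rz": 0, "hand": 1}
    - {"tx": 0, "ty": 0, "tz": 0, "rx": 0, "ry": 0, "rz": 0, "hand": 1}
    - {"tx": 0, "ty": 0, "tz": 0, "rx": 0, "ry": 0, "rz": 0, "hand": 1}
    - {"tx": 0, "ty": 0, "tz": 0, "rx": 0, "ry": 0, "rz": 0, "hand": 1}
    - {"tx": 0, "ty": 0, "tz": 0, "rx": 0, "ry": 0, "rz": 0, "hand": 1}
  grip_force: 90

```text
time: 10.7
position: [0.4532, -0.3304, 0.0353]
ee_rot: [0.0, 0.125, 0.992, -0.0]
ft_force: [-1.3, 1.4, 4.8]
opening: 0.0109
```

>>> step_arm:
  commands:
    - {"tx": 0, "ty": 0, "tz": -0.5, "rx": 0, "ry": 0, "rz": 0, "hand": 1}
    - {"tx": 0, "ty": 0, "tz": -1.5, "rx": 0, "ry": 0, "rz": 0, "hand": 1}
    - {"tx": 0, "ty": 0, "tz": -3, "rx": 0, "ry": 0, "rz": 0, "hand": 1}
    - {"tx": 0, "ty": 0, "tz": -5, "rx": 0, "ry": 0, "rz": 0, "hand": 1}
    - {"tx": 0, "ty": 0, "tz": -7.5, "rx": 0, "ry": 0, "rz": 0, "hand": 1}
    - {"tx": 0, "ty": 0, "tz": -10, "rx": 0, "ry": 0, "rz": 0, "hand": 1}
    - {"tx": 0, "ty": 0, "tz": -12, "rx": 0, "ry": 0, "rz": 0, "hand": 1}
    - {"tx": 0, "ty": 0, "tz": -13, "rx": 0, "ry": 0, "rz": 0, "hand": 1}

```text
time: 11.5
position: [0.4536, -0.3307, 0.1679]
ee_rot: [0.001, 0.125, 0.992, -0.001]
ft_force: [-0.1, -0.6, -3.8]
opening: 0.0114
```

```bash
cat > plan.py <<'E'
from h import *
M=np.array([.5349,.2685,.128])
def target(a,b,h,yaw=76,off=(0,0)):
    Rt=down(yaw)*R.from_rotvec(np.radians([a,-b,0]))
    # tool frame: tool x=-tray x, y=tray y, z=-tray z
    pour=np.array([.054,.187,.048-.0167])
    return M+[off[0],off[1],h]-Rt.apply(pour),Rt
E
python3 -c "
from plan import *
for a,b,h in((0,0,.16),(22,18,.045),(20,16,.03)):
  p,Rt=target(a,b,h);print(p.round(3),np.hypot(*p[:2]).round(3),np.degrees(np.arccos(-Rt.as_matrix()[2,2])).round(1))
delta(target(0,0,.17)[0],down(76));print(manip.state()['opening'])
im=snap('wrist');cv2.imwrite('pics/w6.png',im)"
```

```text
[0.542 0.074 0.319] 0.547 nan
[0.526 0.107 0.286] 0.537 28.4
[0.529 0.102 0.264] 0.539 25.6
t [  1.39  41.38 -16.2 ] r [-0.07  0.17 -0.32] | pos [ 0.4536 -0.3307  0.1679] time 11.5
0.011440514709755108<string>:4: RuntimeWarning: invalid value encountered in arccos
```

View pics/w6.png

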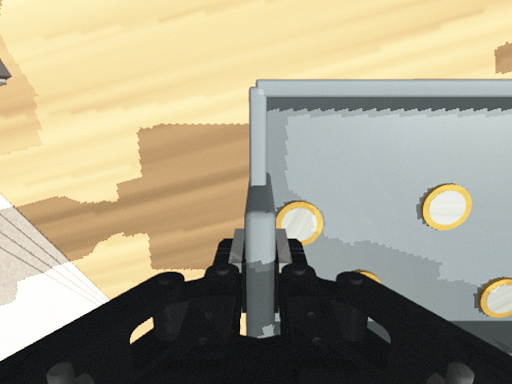

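The tray is held square and level, with the coins undisturbed. I'll raise it and carry it partway.

>>> step_arm:
  commands:
    - {"tx": 0, "ty": 0.5, "tz": -1, "rx": 0, "ry": 0, "rz": 0, "hand": 1}
    - {"tx": 0.2, "ty": 2, "tz": -3, "rx": 0, "ry": 0, "rz": 0, "hand": 1}
    - {"tx": 0.4, "ty": 4.5, "tz": -6, "rx": 0, "ry": 0, "rz": 0, "hand": 1}
    - {"tx": 0.6, "ty": 7.5, "tz": -9, "rx": 0, "ry": 0, "rz": 0, "hand": 1}
    - {"tx": 0.8, "ty": 11, "tz": -12, "rx": 0, "ry": 0, "rz": 0, "hand": 1}
    - {"tx": 1, "ty": 14, "tz": -14, "rx": 0, "ry": 0, "rz": 0, "hand": 1}
    - {"tx": 1, "ty": 16, "tz": -15, "rx": 0, "ry": 0, "rz": 0, "hand": 1}
    - {"tx": 1, "ty": 17, "tz": -15.5, "rx": 0, "ry": 0, "rz": 0, "hand": 1}

```text
time: 12.35
position: [0.4856, -0.1613, 0.3205]
ee_rot: [0.0, 0.124, 0.992, 0.0]
ft_force: [0.5, -0.1, -3.3]
opening: 0.0113
```

>>> step_arm:
  commands:
    - {"tx": 0, "ty": 0, "tz": 0, "rx": 2.5, "ry": 0, "rz": 0, "hand": 1}
    - {"tx": 0, "ty": 0, "tz": 0, "rx": 5, "ry": 0, "rz": 0, "hand": 1}
    - {"tx": 0, "ty": 0, "tz": 0, "rx": 8, "ry": -2, "rz": 0, "hand": 1}
    - {"tx": 0, "ty": 0, "tz": 0, "rx": 11, "ry": -4, "rz": 0, "hand": 1}
    - {"tx": 0, "ty": 0, "tz": 0, "rx": 14, "ry": -7, "rz": 0, "hand": 1}
    - {"tx": 0, "ty": 0, "tz": 0, "rx": 17, "ry": -10, "rz": 0, "hand": 1}
    - {"tx": 0, "ty": 0, "tz": 0, "rx": 19, "ry": -13, "rz": 0, "hand": 1}
    - {"tx": 0, "ty": 0, "tz": 0, "rx": 20, "ry": -16, "rz": 0, "hand": 1}

```text
time: 13.15
position: [0.485, -0.1629, 0.3184]
ee_rot: [0.116, 0.121, 0.967, -0.19]
ft_force: [0.4, 0.5, -2.5]
opening: 0.011
```

>>> step_arm:
  commands:
    - {"tx": 0, "ty": 0, "tz": 0, "rx": 1, "ry": -2, "rz": 0, "hand": 1}
    - {"tx": 0, "ty": 0, "tz": 0, "rx": 2, "ry": -4, "rz": 0, "hand": 1}
    - {"tx": 0, "ty": 0, "tz": 0, "rx": 2, "ry": -4, "rz": 0, "hand": 1}
    - {"tx": 0, "ty": 0, "tz": 0, "rx": 2, "ry": -4, "rz": 0, "hand": 1}
    - {"tx": 0, "ty": 0, "tz": 0, "rx": 2, "ry": -4, "rz": 0, "hand": 1}

```text
time: 13.65
position: [0.4854, -0.1632, 0.3194]
ee_rot: [0.147, 0.117, 0.96, -0.21]
ft_force: [0.4, 0.2, -3.5]
opening: 0.011
```

```bash
python3 -c "
from plan import *
p,Rt=target(22,20,.045);delta(p,Rt);s=manip.state();print(s['opening'],s['qpos'].round(2))
im=snap('top')[110:290,150:400];im2=snap('scene')[60:260,110:400]
a=cv2.resize(im,(800,576));cv2.imwrite('pics/t7.png',a);cv2.imwrite('pics/s7.png',cv2.resize(im2,(800,552)))
w=snap('wrist');cv2.imwrite('pics/w7.png',w)
cv2.imwrite('pics/c7.png',np.hstack([cv2.resize(im,(400,288)),cv2.resize(w,(384,288))]))
"
```

```text
t [ 1.92 26.28 -8.12] r [-0.04 -0.15  0.13] | pos [ 0.4854 -0.1632  0.3194] time 13.65
0.010975231477874419 [-0.09 -0.29 -0.09  1.48 -0.43  0.08]
```

View pics/c7.png

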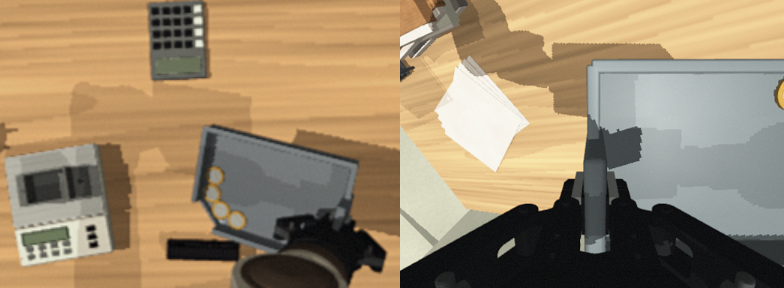

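All four coins are in the low corner, at (216,174), (213,194), (220,211) and (236,220) in the left pane. I'll carry the tray over to the cup, keeping the tilt.

>>> step_arm:
  commands:
    - {"tx": 0.05, "ty": 0.7, "tz": -0.2, "rx": 0, "ry": 0, "rz": 0, "hand": 1}
    - {"tx": 0.15, "ty": 2.2, "tz": -0.7, "rx": 0, "ry": 0, "rz": 0, "hand": 1}
    - {"tx": 0.35, "ty": 4.5, "tz": -1.4, "rx": 0, "ry": 0, "rz": 0, "hand": 1}
    - {"tx": 0.55, "ty": 7.2, "tz": -2.2, "rx": 0, "ry": 0, "rz": 0, "hand": 1}
    - {"tx": 0.75, "ty": 10, "tz": -3.1, "rx": 0, "ry": 0, "rz": 0, "hand": 1}
    - {"tx": 0.95, "ty": 12.8, "tz": -4, "rx": 0, "ry": 0, "rz": 0, "hand": 1}
    - {"tx": 1.1, "ty": 15.5, "tz": -4.8, "rx": 0, "ry": 0, "rz": 0, "hand": 1}
    - {"tx": 1.3, "ty": 18, "tz": -5.6, "rx": 0, "ry": 0, "rz": 0, "hand": 1}

```text
time: 14.6
position: [0.5119, 0.0246, 0.2974]
ee_rot: [0.147, 0.117, 0.959, -0.21]
ft_force: [0.6, 0.5, -2.4]
opening: 0.0108
```

>>> step_arm:
  commands:
    - {"tx": 0.15, "ty": 2.2, "tz": -0.7, "rx": 0, "ry": 0, "rz": 0, "hand": 1}
    - {"tx": 0.3, "ty": 4.2, "tz": -1.3, "rx": 0, "ry": 0, "rz": 0, "hand": 1}
    - {"tx": 0.45, "ty": 6, "tz": -1.85, "rx": 0, "ry": 0, "rz": 0, "hand": 1}
    - {"tx": 0.55, "ty": 7.3, "tz": -2.25, "rx": 0, "ry": 0, "rz": 0, "hand": 1}
    - {"tx": 0.6, "ty": 8, "tz": -2.5, "rx": 0, "ry": 0, "rz": 0, "hand": 1}
    - {"tx": 0.6, "ty": 8.2, "tz": -2.5, "rx": 0, "ry": 0, "rz": 0, "hand": 1}
    - {"tx": 0.6, "ty": 8.2, "tz": -2.5, "rx": 0, "ry": 0, "rz": 0, "hand": 1}
    - {"tx": 0.6, "ty": 8.2, "tz": -2.5, "rx": 0, "ry": 0, "rz": 0, "hand": 1}

```text
time: 15.4
position: [0.5237, 0.1066, 0.2876]
ee_rot: [0.147, 0.117, 0.959, -0.21]
ft_force: [0.3, -1.2, -3.4]
opening: 0.0108
```

```bash
python3 -c "
from plan import *
p,Rt=target(22,20,.045);delta(p,Rt);s=manip.state();print(s['opening'],abs(s['qvel']).max().round(4))
im=snap('top')[120:300,120:320];im2=snap('scene')[80:300,180:440]
cv2.imwrite('pics/c8.png',np.hstack([cv2.resize(im,(390,351)),cv2.resize(im2,(410,351))]))
print(proj('top',[M,M+[0,0,.045]])); print(proj('scene',[M,M+[0,0,.045]]))
"
```

```text
t [0.04 0.14 0.01] r [-0.06 -0.06  0.09] | pos [0.5237 0.1066 0.2876] time 15.4
0.01079322051178618 0.0036
[[177.91156104 225.50935902]
 [173.69380397 225.91104281]]
[[329.80565003 181.42691486]
 [331.53946602 166.91552724]]
```

View pics/c8.png

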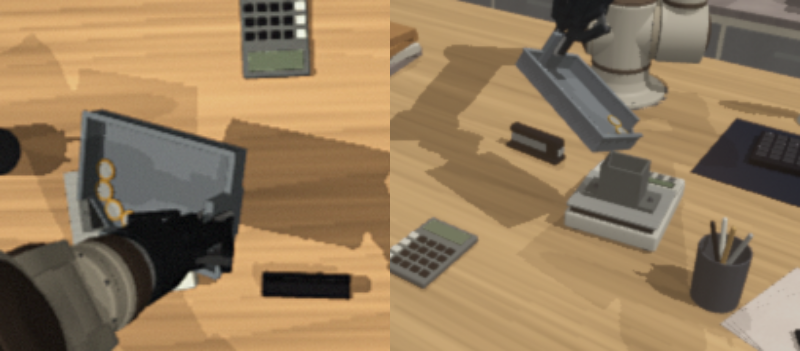

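The tray hangs clear above the cup. In the top view the lip is at about (102,208) against a predicted mouth axis of (105,206), and the coins are clustered beside it at (107,170) to (125,218). The arm is still, so I'm handing in.

```bash
python3 -c "
from h import *
s=manip.state();print(s['opening'],s['ft_force'].round(2),abs(s['qvel']).max().round(4),s['time']);print(manip.hand_in())"
```

```text
0.010826891673623168 [ 0.86 -0.81 -3.13] 0.0018 15.5
the job is handed in; nothing more can be done
None
```

The coin cup is on the scale and released, and the arm is holding the tilted coin tray with its lip over the cup's mouth. I handed the job in at 15.5 s; no verdict came back.

- **Cup:** I lowered it onto the pegs with about 3 N at contact. The wrist view after release showed both pegs up through the holes.
- **Tray:** It is gripped by its tab with 90 N, at a 10.8 mm opening that held steady. I tilted it about 22° and 20° about two axes, roughly 30° in all, and the top view showed all four coins together in the pouring corner.
- **Lip position:** By kinematics the lip's foot is about 45 mm above the rim and within a few mm of the mouth's middle. In the last top and scene views the tray is clear of the cup and scale, and the lip agrees with this only to about 10 mm, because the gripper partly hid it.
- **Bystanders:** I never went near the stapler, calculator or pen pot.

No check failed. The only disagreements were small:
- The early position estimates differed by 2–4 mm for the scale and about 10 mm for the tray grip; close-up wrist views settled both.
- Measured arm positions were up to 3 mm off the commanded ones, so I worked from the measured ones.

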